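Fetch the immersion oil from behind the stain bottles

TASK

Clear the red and the blue stain bottle off the metal staining rack into the white side tray, both standing upright, then fetch the yellow-lidded immersion-oil jar from behind them and stand it in the middle of the green coaster. Only then put each stain bottle back upright in the middle of the round place of its own colour on the rack. Set things down rather than dropping them, let none of them fall over, and leave the white-lidded jar and the little beaker where they are.

Things in the scene. Friction and masses are not known exactly. Their poses are not given: they have to be found in the camera images.
- red_center (a point): red stain bottle: round white bottle with red label and red cap, 40 mm diameter, 120 mm tall in all (straight body up to 88 mm, then shoulder, cap 26 mm wide and tip 16 mm wide); about 0.1 to 0.2 kg; starts upright on the red place. Point at its centre, 60 mm above its underside; z up along the bottle
- blue_center (a point): blue stain bottle: same as the red one but with blue label and cap; starts upright on the blue place. Point at its centre, 60 mm above its underside; z up along the bottle
- oil_center (a point): immersion-oil jar: amber jar with yellow lid, straight cylinder 40 mm diameter, 44 mm tall, about 0.1 kg; starts on the rack floor close behind and between the two bottles, so that a gripper cannot get down to it before they are gone. Point at its centre, 22 mm above its underside
- pad_red: red place: fixed red disc, 56 mm diameter, 4 mm thick, on the rack floor. Origin at the centre of its underside; its top is 4 mm above
- pad_blue: blue place: fixed blue disc, 56 mm diameter, 4 mm thick, on the rack floor. Origin at the centre of its underside; its top is 4 mm above
- rack: staining rack: fixed metal tray, floor top 5 mm above the table, rim 12 mm high, a slide bar 27 mm high in its back left corner. Origin on the table; it reaches x -75 to +125 mm, y -90 to +90 mm; x points to its back, y along the row of coloured places, z up. The places lie at x -25 mm, y +42 and -42 mm (either colour on either side), the oil jar at x about +22 mm, y about 0
- tray: white side tray: fixed open tray, 200 mm (its x) by 130 mm (its y) outside, walls 4 mm thick and 20 mm high. Origin at the centre of its underside on the table; inner floor 4 mm above the table. Room for both bottles, one behind the other along x (at x = +45 and -45 mm). It may be left or right of the rack
- coaster: green coaster: fixed green disc, 70 mm diameter, 4 mm thick, on the table. Origin at the centre of its underside. On the other side of the rack from the tray
- mount_center (a point): white-lidded amber jar, not to be moved: 40 mm diameter, 44 mm tall, standing on the table 95 to 125 mm from the coaster's centre. Point at its centre, 22 mm above its underside
- beaker_center (a point): little pale glass beaker, not to be moved: 34 mm diameter, 40 mm tall, standing on the rack floor in its back right corner. Point at its centre, 20 mm above its underside

How it is judged:
By the outcome, as a careful person would: the job done as asked, in the order asked, and still so for the second after the job is handed in, with the robot touching nothing.
It also fails if it takes over 128 s, if anything falls off the work surface, if the arm or the gripper's body presses on something with over 40 N, if the wrist force passes 120 N, or if a joint passes its speed limit or range.

ROBOT

A 6-joint arm with a two-finger parallel gripper is mounted at the origin on the work surface. World frame = base frame: x ahead of the robot, y to its left, z up, the work surface at z = 0. Lengths are in mm, angles in rad, forces in N, time in s.
With the tool pointing down it reaches from about 375 to 925 mm from the base axis. Payload 5.7 kg.
Tool frame: the origin (TCP) lies at the very end of the fingers, on their centre line; the grasp point (between the pads) lies 19 mm behind it; z points along the fingers, y is the line along which they close (so a half turn about z gives the same grasp; the last joint's range is limited). The gripper opens to 88 mm and grips with 3 to 60 N. Pads are 20 mm wide; open, the fingers measure 115 mm over their backs; the gripper's body (75 mm by 178 mm) begins 61 mm behind the grasp point.
Start: joints at [1.026, 0.359, 1.51, -0, 1.272, -0.115], TCP at [250.002, 545.4, 222.623] pointing down, gripper open.
Joint ranges: [-2.97, 2.97], [-1.01, 2.36], [0.21, 2.38], [-0.96, 4.11], [0.2, 2.71], [-2.98, 2.98]. Speed limits (rad/s): [2.39, 2.39, 3.14, 3.14, 3.14, 3.14].

INTERFACE

Orientations are given as a unit quaternion [w, x, y, z].
In Python, from workcell import arm gives the robot as it stands.
- The arm moves only by the shell command python3 -m handwheel 'ROWS' [FORCE]. ROWS is JSON, a list of rows, each an object of numbers: "x", "y", "z": the shift along the tool's x, y, z in mm; "wx", "wy", "wz": the turn, a rotation vector about the tool's x, y, z in rad; "hand": the opening, from -1 (shut) to 1 (fully open). In form: [{"x": .., "y": .., "z": .., "wx": .., "wy": .., "wz": .., "hand": ..}, ...]. A call has 1 to 10 rows; each row is the pose to reach, as a shift and turn from the pose commanded when the call began, along the tool's axes at that moment; what a row does not reach only later rows make up. A row lasts 1/12 s, in which the tool goes at most 41.7 mm and 7.16 degrees, less where a joint would pass 70% of its speed; a pose out of reach is approached as far as the arm can. A call with a gripper value outside its range is refused whole. The fingers move at their own pace and stop on an object; FORCE is the grip in N (left out, the last holds). Time passes only in rows, so rows that repeat a pose let the fingers close. It gives the time, the measured TCP pose, the force, the opening and the grip force at its end, in the units of the state.
- arm.sense(): the state, without advancing time (a new reading comes with each control period).
- arm.camera(name): name is "side" or "top"; returns a dict with "color" (384x512x3 uint8, red, green, blue), "camera_matrix" (3x3 intrinsics, pixels), "position" and "rotation" of the camera in the world. Camera axes: x right, y up, looking along -z (the intrinsics and any distortion apply to the point x, -y, -z); pixel columns grow to the right and rows downward; lengths in mm; the calibration is good to about 2 mm. A picture is of the moment at which its call begins. There is no depth.
- arm.close_job(): hands the job in; it is judged then, once.
The state is a dict: "clock": time; "q": joint angles; "dq": joint speeds; "tau": joint torques, N m; "tool_pos": TCP position; "orientation": TCP orientation; "wrist_force": force on the tool from outside, world axes, zero at the start; "moment": the same for the moment, N m; "width": finger opening in mm; "grasp_force": force on a finger pad.
Only numpy, scipy, OpenCV 4.12 (cv2) and the standard library are available. Lean on these libraries where they do the work, as an engineer would, in place of code of your own. Each camera call takes 0.05 s, during which the arm holds its last target. There are 200 camera calls.

## Working session

There is one attempt and no reset: what is moved stays moved. The work goes in short steps, Python scripts to look and compute and a shell command to move; the robot and the scene stay as the last step left them, time stands still between calls to the robot, and variables do not carry over. Pictures are saved under pics/ and viewed, at most 14 in all, crops included, and the job is handed in when it is done.

```bash
mkdir -p pics; ls
python3 - <<'E'
from workcell import arm
import cv2,numpy as np
for n in("top","side"):
    c=arm.camera(n); cv2.imwrite(f"pics/{n}0.png",c["color"][:,:,::-1])
    print(n,np.round(c["camera_matrix"],1).tolist(),np.round(c["position"],1),np.round(c["rotation"],3).tolist(),[k for k in c])
print(arm.sense())
E
```

```text
pics
top [[499.8, 0.0, 257.4], [0.0, 499.8, 190.0], [0.0, 0.0, 1.0]] [ 464.5   -5.2 1034.8] [0.714, 0.039, -0.027, -0.698] ['color', 'camera_matrix', 'position', 'rotation']
side [[357.1, 0.0, 255.1], [0.0, 357.1, 192.9], [0.0, 0.0, 1.0]] [ 508.4 -623.   597.3] [0.902, 0.429, -0.015, -0.034] ['color', 'camera_matrix', 'position', 'rotation']
{'clock': 0.1, 'q': array([ 1.02590382e+00,  3.59408400e-01,  1.51130588e+00, -1.75290622e-05,
        1.27248712e+00, -1.15102706e-01]), 'dq': array([-0.00015181, -0.00204057, -0.00319557, -0.00087409,  0.0001723 ,
        0.00030802]), 'tau': array([ 2.53165999e-04, -5.16353774e+01, -2.71405792e+01,  6.78056083e-02,
        2.75950239e-02,  1.07673665e-05]), 'tool_pos': array([249.70447066, 544.90136134, 221.9152494 ]), 'orientation': array([-2.52726528e-04,  2.13242153e-01,  9.76999047e-01, -7.63686520e-04]), 'wrist_force': array([ 0.72663595, -0.25698387,  1.00601556]), 'moment': array([-0.02703866,  0.00243501,  0.06156473]), 'grasp_force': 0.0, 'width': 87.77037303856663}
```

View pics/top0.png

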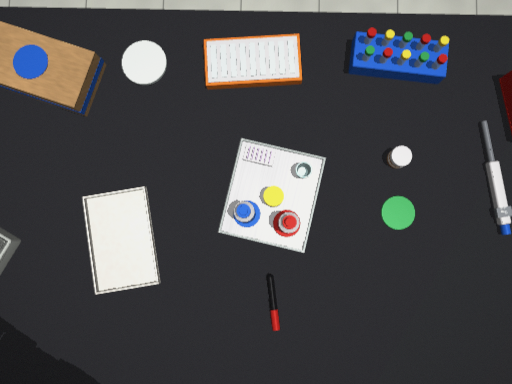

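View pics/side0.png

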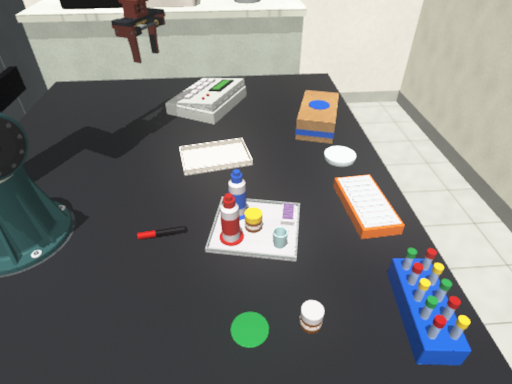

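The top view shows the rack around (272,195), the tray on the left at (121,240), the coaster at (398,212), and the white-lid jar at (400,156). Caps are at blue (244,211) and red (290,223), and the oil lid is at (273,196). Next I measure these by colour masks and ray casting.

```bash
cat > h.py <<'E'
import numpy as np, cv2
from workcell import arm
def ray(c,u,v):
    K=c["camera_matrix"]; d=np.array([(u-K[0,2])/K[0,0],-(v-K[1,2])/K[1,1],-1.]); return c["position"],c["rotation"]@d
def onz(c,u,v,z):
    p,d=ray(c,u,v); return (p+d*(z-p[2])/d[2])[:2]
def pix(c,P):
    q=c["rotation"].T@(np.asarray(P,float)-c["position"]); K=c["camera_matrix"]; return K[0,0]*q[0]/-q[2]+K[0,2],-K[1,1]*q[1]/-q[2]+K[1,2]
HUE=dict(red=(172,8),blue=(105,130),yellow=(20,35),green=(50,80))
def mask(c,col,box=None,s=120,v=60):
    h=cv2.cvtColor(c["color"],cv2.COLOR_RGB2HSV); a,b=HUE[col]; H=h[...,0]
    m=((H>=a)&(H<=b)) if a<b else ((H>=a)|(H<=b))
    m=(m&(h[...,1]>s)&(h[...,2]>v)).astype(np.uint8)
    if box: 
        k=np.zeros_like(m); x0,y0,x1,y1=box; k[y0:y1,x0:x1]=1; m*=k
    return m
def blobs(m,amin=15):
    n,l,st,ce=cv2.connectedComponentsWithStats(m)
    return [(np.round(ce[i],1).tolist(),int(st[i,4]),st[i,:4].tolist()) for i in range(1,n) if st[i,4]>=amin]
E
python3 - <<'E'
from h import *
c=arm.camera("top"); im=c["color"]; B=(215,130,330,255)
for col,box,z in(("yellow",B,49),("green",(370,185,430,240),4),("red",B,120),("blue",B,120)):
    for b in blobs(mask(c,col,box)): print(col,b,onz(c,*b[0],z).round(1))
g=cv2.cvtColor(im,cv2.COLOR_RGB2GRAY)
for nm,(x0,y0,x1,y1),z in(("rack",B,12),("tray",(70,175,170,305),20),("mount",(380,140,418,172),44)):
    k=np.zeros_like(g); k[y0:y1,x0:x1]=(g[y0:y1,x0:x1]>70)
    cn=max(cv2.findContours(k,cv2.RETR_EXTERNAL,2)[0],key=cv2.contourArea)
    r=cv2.minAreaRect(cv2.convexHull(cn)); P=np.array([onz(c,*p,z) for p in cv2.boxPoints(r)])
    e=P[1]-P[0];f=P[2]-P[1]
    print(nm,r,P.round(1).tolist(),P.mean(0).round(1),np.linalg.norm(e),np.linalg.norm(f),np.arctan2(e[1],e[0]),np.arctan2(f[1],f[0]))
cv2.imwrite("pics/t1.png",cv2.resize(im[125:265,205:345,::-1],None,fx=4,fy=4,interpolation=2))
E
```

```text
Traceback (most recent call last):
  File "h.py", line 6, in onz
    p,d=ray(c,u,v); return (p+d*(z-p[2])/d[2])[:2]
        ~~~^^^^^^^
  File "h.py", line 4, in ray
    K=c["camera_matrix"]; d=np.array([(u-K[0,2])/K[0,0],-(v-K[1,2])/K[1,1],-1.]); return c["position"],c["rotation"]@d
                                                                                                       ~~~~~~~~~~~~~^~
ValueError: matmul: Input operand 1 has a mismatch in its core dimension 0, with gufunc signature (n?,k),(k,m?)->(n?,m?) (size 3 is different from 4)
```

Rotation is a quaternion, so I convert it.

```bash
sed -i 's/c\["rotation"\]/R(c)/g; s/^from workcell.*/&\nfrom scipy.spatial.transform import Rotation\ndef R(c): return Rotation.from_quat(c["rotation"],scalar_first=True).as_matrix()/' h.py
sed -i 's/as_matrix.*/as_matrix()/' h.py
cat > m.py <<'E'
from h import *
c=arm.camera("top"); im=c["color"]; B=(215,130,330,255)
for col,box,z in(("yellow",B,49),("green",(370,185,430,240),4),("red",B,120),("blue",B,120)):
    for b in blobs(mask(c,col,box)): print(col,b,onz(c,*b[0],z).round(1))
g=cv2.cvtColor(im,cv2.COLOR_RGB2GRAY)
for nm,(x0,y0,x1,y1),z in(("rack",B,12),("tray",(70,175,170,305),20),("mount",(380,140,418,172),44)):
    k=np.zeros_like(g); k[y0:y1,x0:x1]=(g[y0:y1,x0:x1]>70)
    cn=max(cv2.findContours(k,cv2.RETR_EXTERNAL,2)[0],key=cv2.contourArea)
    r=cv2.minAreaRect(cv2.convexHull(cn)); P=np.array([onz(c,*p,z) for p in cv2.boxPoints(r)])
    e=P[1]-P[0];f=P[2]-P[1]
    print(nm,P.round(1).tolist(),P.mean(0).round(1),np.linalg.norm(e),np.linalg.norm(f),np.arctan2(e[1],e[0]),np.arctan2(f[1],f[0]))
cv2.imwrite("pics/t1.png",cv2.resize(im[125:265,205:345,::-1],None,fx=4,fy=4,interpolation=2))
E
python3 m.py
```

```text
yellow ([272.9, 195.8], 312, [263, 186, 20, 20]) [545.4 -18.2]
green ([397.6, 212.4], 922, [381, 196, 34, 34]) [ 520.5 -275.4]
red ([281.1, 224.7], 174, [273, 210, 26, 27]) [487.  -33.2]
red ([288.8, 221.7], 151, [282, 215, 14, 14]) [492.8 -47.2]
blue ([250.8, 217.0], 193, [234, 201, 26, 26]) [499.8  22.4]
blue ([243.0, 210.4], 154, [236, 204, 15, 14]) [511.6  37. ]
rack [[470.9, 94.5], [671.0, 52.9], [631.0, -128.6], [432.9, -84.2]] [551.5 -16.4] 204.3770319765428 185.8294079818298 -0.2047594987180551 -1.7876218432184214
tray [[541.7, 377.1], [564.2, 240.9], [363.0, 203.2], [340.8, 336.9]] [452.4 289.5] 138.0642968428745 204.73679378412604 -1.4069606984222673 -2.9567507260312795
mount [[626.3, -238.2], [662.4, -273.1], [632.6, -302.8], [596.7, -267.9]] [ 629.5 -270.5] 50.195757689898876 41.99750569008536 -0.7683520832071741 -2.3576472446511065
```

View pics/t1.png

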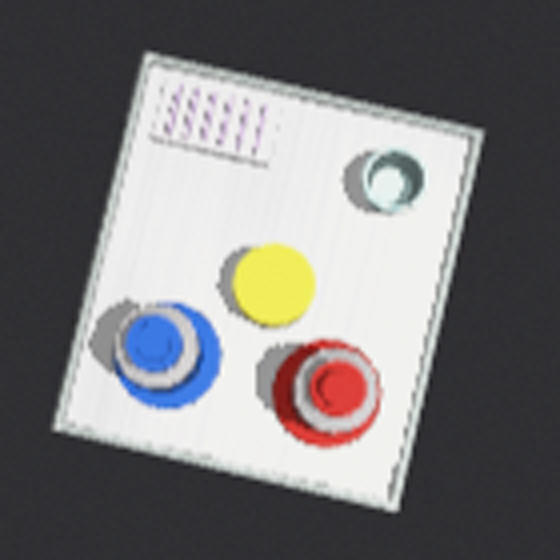

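The crop shows blue on the rack's left (+y) place and red on the right, with the oil jar behind and between them and the beaker in the back right corner. Rack yaw is about −0.21 and its origin about (527, −11). I'll grasp along the rack's x axis, which keeps the fingers clear of the other bottle.

```bash
cat > to.py <<'E'
import sys; from h import *
# usage: to.py x y z [yaw of tool y]  -> shift in tool axes
a=[float(v) for v in sys.argv[1:]]; s=arm.sense(); r=Rotation.from_quat(s["orientation"],scalar_first=True); M=r.as_matrix()
d=M.T@(np.array(a[:3])-s["tool_pos"]); w=a[3] if len(a)>3 else -0.21
G=np.array([[-np.sin(w),np.cos(w),0],[np.cos(w),np.sin(w),0],[0,0,-1]]).T
print("xyz",d.round(1),"w",(r.inv()*Rotation.from_matrix(G)).as_rotvec().round(3),"at",s["tool_pos"].round(1),"F",s["wrist_force"].round(1),"t",s["clock"],"width",round(s["width"],1))
E
python3 to.py 511.5 36 222
```

```text
xyz [-450.  -353.7    0.5] w [-1.000e-03  1.000e-03  1.351e+00] at [249.8 545.1 222.1] F [ 0.4 -0.1 -0.7] t 0.2 width 88.0
```

```bash
python3 -m handwheel '[{"x":-30,"y":-24,"wz":0.09,"hand":1},{"x":-60,"y":-48,"wz":0.2,"hand":1},{"x":-90,"y":-72,"wz":0.3,"hand":1},{"x":-120,"y":-96,"wz":0.4,"hand":1},{"x":-150,"y":-120,"wz":0.5,"hand":1},{"x":-180,"y":-144,"wz":0.6,"hand":1},{"x":-210,"y":-168,"wz":0.7,"hand":1},{"x":-240,"y":-192,"wz":0.8,"hand":1},{"x":-270,"y":-216,"wz":0.9,"hand":1},{"x":-290,"y":-232,"wz":1.0,"hand":1}]'; python3 to.py 511.5 36 222
```

```text
xyz [-450.  -353.7    0.5] w [-1.000e-03  1.000e-03  1.351e+00] at [249.8 545.1 222.1] F [ 0.4 -0.1 -0.7] t 0.2 width 88.0invalid input at $[0]: expected keys x, y, z, wx, wy, wz, hand
```

```bash
python3 -m handwheel '[{"x":-30,"y":-24,"z":0,"wx":0,"wy":0,"wz":0.1,"hand":1},{"x":-60,"y":-48,"z":0,"wx":0,"wy":0,"wz":0.2,"hand":1},{"x":-90,"y":-72,"z":0,"wx":0,"wy":0,"wz":0.3,"hand":1},{"x":-120,"y":-96,"z":0,"wx":0,"wy":0,"wz":0.4,"hand":1},{"x":-150,"y":-120,"z":0,"wx":0,"wy":0,"wz":0.5,"hand":1},{"x":-180,"y":-144,"z":0,"wx":0,"wy":0,"wz":0.6,"hand":1},{"x":-210,"y":-168,"z":0,"wx":0,"wy":0,"wz":0.7,"hand":1},{"x":-240,"y":-192,"z":0,"wx":0,"wy":0,"wz":0.8,"hand":1},{"x":-270,"y":-216,"z":0,"wx":0,"wy":0,"wz":0.9,"hand":1},{"x":-290,"y":-232,"z":0,"wx":0,"wy":0,"wz":1.0,"hand":1}]' 20; python3 to.py 511.5 36 222
```

```text
clock: 1.03
tool_pos: [417.9, 210.9, 222.7]
orientation: [0.0, 0.658, 0.753, -0.0]
wrist_force: [-1.2, -0.8, -0.2]
width: 87.8
grasp_force: 0.0
xyz [-185.9   69.2    0.9] w [0.001 0.001 0.345] at [417.9 210.9 222.7] F [-1.2 -0.8 -0.2] t 1.0333 width 87.8
```

```bash
python3 -m handwheel '[{"x":-35,"y":13,"z":0,"wx":0,"wy":0,"wz":0.1,"hand":1},{"x":-70,"y":26,"z":0,"wx":0,"wy":0,"wz":0.2,"hand":1},{"x":-105,"y":40,"z":0,"wx":0,"wy":0,"wz":0.3,"hand":1},{"x":-140,"y":53,"z":0,"wx":0,"wy":0,"wz":0.345,"hand":1},{"x":-170,"y":64,"z":0,"wx":0,"wy":0,"wz":0.345,"hand":1},{"x":-186,"y":69,"z":0,"wx":0,"wy":0,"wz":0.345,"hand":1},{"x":-186,"y":69,"z":0,"wx":0,"wy":0,"wz":0.345,"hand":1},{"x":-186,"y":69,"z":0,"wx":0,"wy":0,"wz":0.345,"hand":1}]'; python3 to.py 511.5 36 58
```

```text
clock: 1.7
tool_pos: [511.4, 38.7, 222.4]
orientation: [-0.0, 0.776, 0.631, -0.0]
wrist_force: [-0.2, 0.3, 0.6]
width: 87.4
grasp_force: 0.0
xyz [ -2.6   0.8 164.4] w [-0.001 -0.     0.004] at [511.4  38.7 222.4] F [-0.2  0.3  0.6] t 1.7 width 87.4
```

```bash
python3 -m handwheel '[{"x":-2,"y":1,"z":25,"wx":0,"wy":0,"wz":0,"hand":1},{"x":-2.5,"y":1,"z":50,"wx":0,"wy":0,"wz":0,"hand":1},{"x":-2.5,"y":1,"z":75,"wx":0,"wy":0,"wz":0,"hand":1},{"x":-2.5,"y":1,"z":100,"wx":0,"wy":0,"wz":0,"hand":1},{"x":-2.5,"y":1,"z":120,"wx":0,"wy":0,"wz":0,"hand":1},{"x":-2.5,"y":1,"z":140,"wx":0,"wy":0,"wz":0,"hand":1},{"x":-2.5,"y":1,"z":155,"wx":0,"wy":0,"wz":0,"hand":1},{"x":-2.5,"y":1,"z":164,"wx":0,"wy":0,"wz":0,"hand":1},{"x":-2.5,"y":1,"z":164,"wx":0,"wy":0,"wz":0,"hand":1}]'
python3 -m handwheel '[{"x":0,"y":0,"z":0,"wx":0,"wy":0,"wz":0,"hand":0.2},{"x":0,"y":0,"z":0,"wx":0,"wy":0,"wz":0,"hand":0},{"x":0,"y":0,"z":0,"wx":0,"wy":0,"wz":0,"hand":-0.1},{"x":0,"y":0,"z":0,"wx":0,"wy":0,"wz":0,"hand":-0.2},{"x":0,"y":0,"z":0,"wx":0,"wy":0,"wz":0,"hand":-0.3},{"x":0,"y":0,"z":0,"wx":0,"wy":0,"wz":0,"hand":-0.5},{"x":0,"y":0,"z":0,"wx":0,"wy":0,"wz":0,"hand":-0.5},{"x":0,"y":0,"z":0,"wx":0,"wy":0,"wz":0,"hand":-0.5},{"x":0,"y":0,"z":0,"wx":0,"wy":0,"wz":0,"hand":-0.5}]' 20; python3 to.py 496.7 297.3 170
```

```text
clock: 2.45
tool_pos: [509.7, 37.8, 57.1]
orientation: [-0.001, 0.775, 0.632, -0.001]
wrist_force: [-0.1, -0.5, 0.3]
width: 88.1
grasp_force: 0.0
clock: 3.2
tool_pos: [511.9, 36.5, 58.8]
orientation: [0.0, 0.775, 0.631, -0.0]
wrist_force: [-0.0, -0.7, 2.7]
width: 39.9
grasp_force: 20.0
xyz [ 252.3  -67.8 -111.2] w [0.    0.    0.006] at [511.9  36.5  58.8] F [-0.  -0.7  2.7] t 3.2 width 39.9
```

```bash
python3 -m handwheel '[{"x":0,"y":0,"z":-4,"wx":0,"wy":0,"wz":0,"hand":-0.5},{"x":0,"y":0,"z":-12,"wx":0,"wy":0,"wz":0,"hand":-0.5},{"x":0,"y":0,"z":-25,"wx":0,"wy":0,"wz":0,"hand":-0.5},{"x":0,"y":0,"z":-45,"wx":0,"wy":0,"wz":0,"hand":-0.5},{"x":0,"y":0,"z":-65,"wx":0,"wy":0,"wz":0,"hand":-0.5},{"x":0,"y":0,"z":-85,"wx":0,"wy":0,"wz":0,"hand":-0.5},{"x":15,"y":-4,"z":-100,"wx":0,"wy":0,"wz":0,"hand":-0.5},{"x":40,"y":-11,"z":-110,"wx":0,"wy":0,"wz":0,"hand":-0.5},{"x":70,"y":-19,"z":-110,"wx":0,"wy":0,"wz":0,"hand":-0.5},{"x":100,"y":-27,"z":-110,"wx":0,"wy":0,"wz":0,"hand":-0.5}]'
python3 -m handwheel '[{"x":30,"y":-8,"z":0,"wx":0,"wy":0,"wz":0,"hand":-0.5},{"x":60,"y":-16,"z":0,"wx":0,"wy":0,"wz":0,"hand":-0.5},{"x":90,"y":-24,"z":0,"wx":0,"wy":0,"wz":0,"hand":-0.5},{"x":115,"y":-31,"z":0,"wx":0,"wy":0,"wz":0,"hand":-0.5},{"x":135,"y":-36,"z":0,"wx":0,"wy":0,"wz":0,"hand":-0.5},{"x":148,"y":-40,"z":0,"wx":0,"wy":0,"wz":0,"hand":-0.5},{"x":152,"y":-41,"z":0,"wx":0,"wy":0,"wz":0,"hand":-0.5},{"x":152,"y":-41,"z":0,"wx":0,"wy":0,"wz":0,"hand":-0.5},{"x":152,"y":-41,"z":0,"wx":0,"wy":0,"wz":0,"hand":-0.5}]'; python3 to.py 496.7 297.3 53.5
```

```text
clock: 4.03
tool_pos: [506.2, 140.8, 170.3]
orientation: [0.001, 0.776, 0.631, 0.001]
wrist_force: [-0.0, 0.0, -1.7]
width: 39.8
grasp_force: 20.0
clock: 4.78
tool_pos: [496.2, 296.2, 168.6]
orientation: [0.0, 0.775, 0.631, -0.0]
wrist_force: [-0.4, 0.3, -1.1]
width: 39.7
grasp_force: 20.0
xyz [  1.3   0.3 115.1] w [-0.     0.001  0.006] at [496.2 296.2 168.6] F [-0.4  0.3 -1.1] t 4.7833 width 39.7
```

```bash
python3 -m handwheel '[{"x":1,"y":0,"z":20,"wx":0,"wy":0,"wz":0,"hand":-0.5},{"x":1,"y":0,"z":40,"wx":0,"wy":0,"wz":0,"hand":-0.5},{"x":1,"y":0,"z":60,"wx":0,"wy":0,"wz":0,"hand":-0.5},{"x":1,"y":0,"z":80,"wx":0,"wy":0,"wz":0,"hand":-0.5},{"x":1,"y":0,"z":92,"wx":0,"wy":0,"wz":0,"hand":-0.5},{"x":1,"y":0,"z":102,"wx":0,"wy":0,"wz":0,"hand":-0.5},{"x":1,"y":0,"z":108,"wx":0,"wy":0,"wz":0,"hand":-0.5},{"x":1,"y":0,"z":112,"wx":0,"wy":0,"wz":0,"hand":-0.5},{"x":1,"y":0,"z":113,"wx":0,"wy":0,"wz":0,"hand":-0.5},{"x":1,"y":0,"z":113,"wx":0,"wy":0,"wz":0,"hand":-0.5}]'
python3 -m handwheel '[{"x":0,"y":0,"z":0.5,"wx":0,"wy":0,"wz":0,"hand":-0.5},{"x":0,"y":0,"z":1,"wx":0,"wy":0,"wz":0,"hand":-0.5},{"x":0,"y":0,"z":1.5,"wx":0,"wy":0,"wz":0,"hand":-0.5},{"x":0,"y":0,"z":2,"wx":0,"wy":0,"wz":0,"hand":-0.5},{"x":0,"y":0,"z":2,"wx":0,"wy":0,"wz":0,"hand":-0.5}]'; python3 to.py 496.7 297.3 53.5
```

```text
clock: 5.62
tool_pos: [496.9, 298.0, 56.0]
orientation: [0.0, 0.776, 0.631, 0.0]
wrist_force: [-0.0, 0.4, -0.9]
width: 39.7
grasp_force: 20.0
clock: 6.03
tool_pos: [496.7, 298.2, 53.8]
orientation: [0.0, 0.775, 0.631, 0.0]
wrist_force: [-0.2, 0.3, -0.6]
width: 39.6
grasp_force: 20.0
xyz [-0.9  0.2  0.3] w [ 0.    -0.     0.006] at [496.7 298.2  53.8] F [-0.2  0.3 -0.6] t 6.0333 width 39.6
```

Not clearly in contact yet, so I'll creep down further and watch the force.

```bash
python3 -m handwheel '[{"x":0,"y":0,"z":0.3,"wx":0,"wy":0,"wz":0,"hand":-0.5},{"x":0,"y":0,"z":0.6,"wx":0,"wy":0,"wz":0,"hand":-0.5},{"x":0,"y":0,"z":0.6,"wx":0,"wy":0,"wz":0,"hand":-0.5}]'
python3 -m handwheel '[{"x":0,"y":0,"z":0.3,"wx":0,"wy":0,"wz":0,"hand":-0.5},{"x":0,"y":0,"z":0.6,"wx":0,"wy":0,"wz":0,"hand":-0.5},{"x":0,"y":0,"z":0.6,"wx":0,"wy":0,"wz":0,"hand":-0.5}]'
```

```text
clock: 6.28
tool_pos: [496.7, 298.3, 53.8]
orientation: [0.0, 0.775, 0.631, 0.0]
wrist_force: [-1.5, -1.3, 6.7]
width: 39.3
grasp_force: 20.0
clock: 6.53
tool_pos: [496.7, 298.3, 53.8]
orientation: [0.0, 0.775, 0.631, 0.0]
wrist_force: [-2.2, -1.0, 10.3]
width: 39.4
grasp_force: 20.0
```

```bash
python3 -m handwheel '[{"x":0,"y":0,"z":-0.7,"wx":0,"wy":0,"wz":0,"hand":-0.1},{"x":0,"y":0,"z":-0.7,"wx":0,"wy":0,"wz":0,"hand":0},{"x":0,"y":0,"z":-0.7,"wx":0,"wy":0,"wz":0,"hand":0.3},{"x":0,"y":0,"z":-0.7,"wx":0,"wy":0,"wz":0,"hand":0.6},{"x":0,"y":0,"z":-0.7,"wx":0,"wy":0,"wz":0,"hand":1},{"x":0,"y":0,"z":-0.7,"wx":0,"wy":0,"wz":0,"hand":1},{"x":0,"y":0,"z":-0.7,"wx":0,"wy":0,"wz":0,"hand":1}]'
python3 -m handwheel '[{"x":0,"y":0,"z":-10,"wx":0,"wy":0,"wz":0,"hand":1},{"x":0,"y":0,"z":-30,"wx":0,"wy":0,"wz":0,"hand":1},{"x":0,"y":0,"z":-60,"wx":0,"wy":0,"wz":0,"hand":1},{"x":0,"y":0,"z":-90,"wx":0,"wy":0,"wz":0,"hand":1},{"x":-10,"y":0,"z":-120,"wx":0,"wy":0,"wz":0,"hand":1},{"x":-35,"y":0,"z":-140,"wx":0,"wy":0,"wz":0,"hand":1},{"x":-70,"y":0,"z":-150,"wx":0,"wy":0,"wz":0,"hand":1},{"x":-105,"y":0,"z":-150,"wx":0,"wy":0,"wz":0,"hand":1},{"x":-130,"y":0,"z":-150,"wx":0,"wy":0,"wz":0,"hand":1},{"x":-150,"y":0,"z":-150,"wx":0,"wy":0,"wz":0,"hand":1}]'; python3 to.py 493.8 -47.1 200
python3 - <<'E'
from h import *
c=arm.camera("top"); B=(60,170,330,305)
for b in blobs(mask(c,"blue",B)): print(b,onz(c,*b[0],116).round(1),onz(c,*b[0],9).round(1))
cv2.imwrite("pics/t2.png",c["color"][:,:,::-1])
E
```

```text
clock: 7.12
tool_pos: [496.5, 298.0, 53.0]
orientation: [-0.0, 0.775, 0.631, -0.0]
wrist_force: [1.0, 0.7, 0.3]
width: 73.6
grasp_force: 0.0
clock: 7.95
tool_pos: [465.5, 149.4, 204.3]
orientation: [0.0, 0.776, 0.631, 0.0]
wrist_force: [0.5, -0.6, 0.2]
width: 87.9
grasp_force: 0.0
xyz [-186.6   67.7    4.4] w [0.001 0.    0.005] at [465.5 149.4 204.3] F [ 0.5 -0.6  0.2] t 7.95 width 87.9
([246.2, 213.4], 549, [233, 201, 27, 26]) [506.4  31.2] [511.3  35.4]
```

View pics/t2.png

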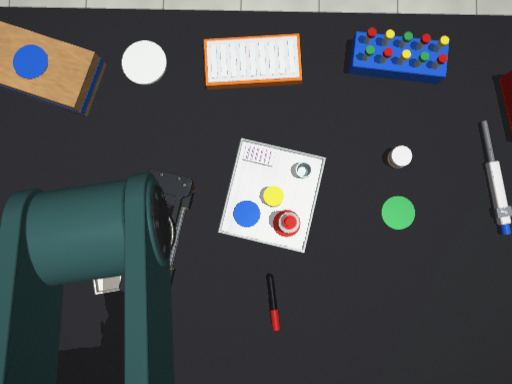

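The blue pad is now bare, with its centroid at (246.2, 213.4), which puts its centre at (511.3, 35.4). Red and oil are untouched at (288,222) and (273,196). The arm hides the tray. Next is red.

```bash
python3 -m handwheel '[{"x":-30,"y":11,"z":0,"wx":0,"wy":0,"wz":0,"hand":1},{"x":-65,"y":24,"z":0,"wx":0,"wy":0,"wz":0,"hand":1},{"x":-100,"y":36,"z":0,"wx":0,"wy":0,"wz":0,"hand":1},{"x":-130,"y":47,"z":0,"wx":0,"wy":0,"wz":0,"hand":1},{"x":-155,"y":56,"z":0,"wx":0,"wy":0,"wz":0,"hand":1},{"x":-175,"y":64,"z":0,"wx":0,"wy":0,"wz":0,"hand":1},{"x":-185,"y":68,"z":0,"wx":0,"wy":0,"wz":0,"hand":1},{"x":-185,"y":68,"z":0,"wx":0,"wy":0,"wz":0,"hand":1},{"x":-185,"y":68,"z":0,"wx":0,"wy":0,"wz":0,"hand":1}]'; python3 to.py 493.5 -47.1 58.5
```

```text
clock: 8.75
tool_pos: [495.3, -43.3, 203.3]
orientation: [-0.0, 0.776, 0.631, 0.0]
wrist_force: [0.1, 0.1, -1.0]
width: 87.8
grasp_force: 0.0
xyz [ -4.2  -1.  144.8] w [-0.    -0.001  0.005] at [495.3 -43.3 203.3] F [ 0.1  0.1 -1. ] t 8.75 width 87.8
```

```bash
python3 -m handwheel '[{"x":-4,"y":-1,"z":20,"wx":0,"wy":0,"wz":0,"hand":1},{"x":-4,"y":-1,"z":45,"wx":0,"wy":0,"wz":0,"hand":1},{"x":-4,"y":-1,"z":70,"wx":0,"wy":0,"wz":0,"hand":1},{"x":-4,"y":-1,"z":95,"wx":0,"wy":0,"wz":0,"hand":1},{"x":-4,"y":-1,"z":115,"wx":0,"wy":0,"wz":0,"hand":1},{"x":-4,"y":-1,"z":130,"wx":0,"wy":0,"wz":0,"hand":1},{"x":-4,"y":-1,"z":140,"wx":0,"wy":0,"wz":0,"hand":1},{"x":-4,"y":-1,"z":145,"wx":0,"wy":0,"wz":0,"hand":1},{"x":-4,"y":-1,"z":145,"wx":0,"wy":0,"wz":0,"hand":1}]'
python3 -m handwheel '[{"x":0,"y":0,"z":0,"wx":0,"wy":0,"wz":0,"hand":0.2},{"x":0,"y":0,"z":0,"wx":0,"wy":0,"wz":0,"hand":0},{"x":0,"y":0,"z":0,"wx":0,"wy":0,"wz":0,"hand":-0.1},{"x":0,"y":0,"z":0,"wx":0,"wy":0,"wz":0,"hand":-0.2},{"x":0,"y":0,"z":0,"wx":0,"wy":0,"wz":0,"hand":-0.3},{"x":0,"y":0,"z":0,"wx":0,"wy":0,"wz":0,"hand":-0.5},{"x":0,"y":0,"z":0,"wx":0,"wy":0,"wz":0,"hand":-0.5},{"x":0,"y":0,"z":0,"wx":0,"wy":0,"wz":0,"hand":-0.5},{"x":0,"y":0,"z":0,"wx":0,"wy":0,"wz":0,"hand":-0.5}]' 20; python3 to.py 408.1 281.7 205
```

```text
clock: 9.5
tool_pos: [492.9, -46.4, 57.5]
orientation: [-0.001, 0.775, 0.632, -0.0]
wrist_force: [0.9, 0.4, 0.0]
width: 87.8
grasp_force: 0.0
clock: 10.25
tool_pos: [493.5, -47.5, 58.2]
orientation: [0.0, 0.775, 0.631, -0.0]
wrist_force: [-1.0, 0.4, 2.0]
width: 39.6
grasp_force: 20.0
xyz [ 305.1 -150.4 -146.8] w [0.    0.    0.006] at [493.5 -47.5  58.2] F [-1.   0.4  2. ] t 10.25 width 39.6
```

```bash
python3 -m handwheel '[{"x":0,"y":0,"z":-4,"wx":0,"wy":0,"wz":0,"hand":-0.5},{"x":0,"y":0,"z":-12,"wx":0,"wy":0,"wz":0,"hand":-0.5},{"x":0,"y":0,"z":-25,"wx":0,"wy":0,"wz":0,"hand":-0.5},{"x":0,"y":0,"z":-45,"wx":0,"wy":0,"wz":0,"hand":-0.5},{"x":0,"y":0,"z":-65,"wx":0,"wy":0,"wz":0,"hand":-0.5},{"x":0,"y":0,"z":-85,"wx":0,"wy":0,"wz":0,"hand":-0.5},{"x":14,"y":-7,"z":-105,"wx":0,"wy":0,"wz":0,"hand":-0.5},{"x":36,"y":-18,"z":-125,"wx":0,"wy":0,"wz":0,"hand":-0.5},{"x":63,"y":-31,"z":-135,"wx":0,"wy":0,"wz":0,"hand":-0.5},{"x":90,"y":-44,"z":-140,"wx":0,"wy":0,"wz":0,"hand":-0.5}]'
python3 -m handwheel '[{"x":29,"y":-14,"z":0,"wx":0,"wy":0,"wz":0,"hand":-0.5},{"x":58,"y":-28,"z":0,"wx":0,"wy":0,"wz":0,"hand":-0.5},{"x":87,"y":-43,"z":0,"wx":0,"wy":0,"wz":0,"hand":-0.5},{"x":116,"y":-57,"z":0,"wx":0,"wy":0,"wz":0,"hand":-0.5},{"x":145,"y":-71,"z":0,"wx":0,"wy":0,"wz":0,"hand":-0.5},{"x":170,"y":-84,"z":0,"wx":0,"wy":0,"wz":0,"hand":-0.5},{"x":192,"y":-95,"z":0,"wx":0,"wy":0,"wz":0,"hand":-0.5},{"x":207,"y":-102,"z":0,"wx":0,"wy":0,"wz":0,"hand":-0.5},{"x":215,"y":-106,"z":0,"wx":0,"wy":0,"wz":0,"hand":-0.5},{"x":215,"y":-106,"z":0,"wx":0,"wy":0,"wz":0,"hand":-0.5}]'; python3 to.py 408.1 281.7 53.5
```

```text
clock: 11.08
tool_pos: [469.4, 50.2, 200.7]
orientation: [0.001, 0.776, 0.631, 0.001]
wrist_force: [-0.0, 1.1, -1.0]
width: 39.5
grasp_force: 20.0
clock: 11.92
tool_pos: [407.9, 282.9, 198.5]
orientation: [-0.0, 0.775, 0.632, 0.0]
wrist_force: [0.3, 0.4, -2.0]
width: 39.4
grasp_force: 20.0
xyz [ -1.2   0.4 145. ] w [ 0.    -0.     0.008] at [407.9 282.9 198.5] F [ 0.3  0.4 -2. ] t 11.9167 width 39.4
```

```bash
python3 -m handwheel '[{"x":-1,"y":0,"z":20,"wx":0,"wy":0,"wz":0,"hand":-0.5},{"x":-1,"y":0,"z":45,"wx":0,"wy":0,"wz":0,"hand":-0.5},{"x":-1,"y":0,"z":70,"wx":0,"wy":0,"wz":0,"hand":-0.5},{"x":-1,"y":0,"z":92,"wx":0,"wy":0,"wz":0,"hand":-0.5},{"x":-1,"y":0,"z":110,"wx":0,"wy":0,"wz":0,"hand":-0.5},{"x":-1,"y":0,"z":125,"wx":0,"wy":0,"wz":0,"hand":-0.5},{"x":-1,"y":0,"z":135,"wx":0,"wy":0,"wz":0,"hand":-0.5},{"x":-1,"y":0,"z":141,"wx":0,"wy":0,"wz":0,"hand":-0.5},{"x":-1,"y":0,"z":143.5,"wx":0,"wy":0,"wz":0,"hand":-0.5},{"x":-1,"y":0,"z":143.5,"wx":0,"wy":0,"wz":0,"hand":-0.5}]'
python3 -m handwheel '[{"x":0,"y":0,"z":0.5,"wx":0,"wy":0,"wz":0,"hand":-0.5},{"x":0,"y":0,"z":1,"wx":0,"wy":0,"wz":0,"hand":-0.5},{"x":0,"y":0,"z":1.5,"wx":0,"wy":0,"wz":0,"hand":-0.5},{"x":0,"y":0,"z":1.8,"wx":0,"wy":0,"wz":0,"hand":-0.5},{"x":0,"y":0,"z":1.8,"wx":0,"wy":0,"wz":0,"hand":-0.5}]'
```

```text
clock: 12.75
tool_pos: [408.4, 280.3, 54.6]
orientation: [0.0, 0.776, 0.631, -0.0]
wrist_force: [-0.2, 0.0, -0.8]
width: 39.5
grasp_force: 20.0
clock: 13.17
tool_pos: [408.5, 280.8, 53.2]
orientation: [0.0, 0.775, 0.632, 0.0]
wrist_force: [0.3, -0.8, 1.5]
width: 39.6
grasp_force: 20.0
```

Contact has just begun (about 3 N of change), so one more nudge and then release. After that I'll rise and move toward the oil jar with the gripper turned to close along the rack's y, clear of everything.

```bash
python3 -m handwheel '[{"x":0,"y":0,"z":0.4,"wx":0,"wy":0,"wz":0,"hand":-0.5},{"x":0,"y":0,"z":0.4,"wx":0,"wy":0,"wz":0,"hand":-0.5},{"x":0,"y":0,"z":0,"wx":0,"wy":0,"wz":0,"hand":-0.1},{"x":0,"y":0,"z":0,"wx":0,"wy":0,"wz":0,"hand":0},{"x":0,"y":0,"z":0,"wx":0,"wy":0,"wz":0,"hand":0.3},{"x":0,"y":0,"z":0,"wx":0,"wy":0,"wz":0,"hand":0.6},{"x":0,"y":0,"z":0,"wx":0,"wy":0,"wz":0,"hand":1},{"x":0,"y":0,"z":0,"wx":0,"wy":0,"wz":0,"hand":1},{"x":0,"y":0,"z":0,"wx":0,"wy":0,"wz":0,"hand":1}]'
python3 -m handwheel '[{"x":0,"y":0,"z":-10,"wx":0,"wy":0,"wz":0,"hand":1},{"x":0,"y":0,"z":-30,"wx":0,"wy":0,"wz":0,"hand":1},{"x":0,"y":0,"z":-60,"wx":0,"wy":0,"wz":0,"hand":1},{"x":0,"y":0,"z":-90,"wx":0,"wy":0,"wz":0,"hand":1},{"x":-10,"y":5,"z":-120,"wx":0,"wy":0,"wz":0,"hand":1},{"x":-35,"y":17,"z":-140,"wx":0,"wy":0,"wz":0,"hand":1},{"x":-70,"y":35,"z":-150,"wx":0,"wy":0,"wz":0,"hand":1},{"x":-105,"y":52,"z":-150,"wx":0,"wy":0,"wz":0,"hand":1},{"x":-140,"y":70,"z":-150,"wx":0,"wy":0,"wz":0,"hand":1},{"x":-175,"y":87,"z":-150,"wx":0,"wy":0,"wz":0,"hand":1}]'; python3 to.py 545.4 -18.2 150
```

```text
clock: 13.92
tool_pos: [408.1, 280.6, 52.8]
orientation: [-0.0, 0.775, 0.631, -0.0]
wrist_force: [-0.1, 0.2, 0.2]
width: 73.8
grasp_force: 0.0
clock: 14.75
tool_pos: [458.3, 90.0, 204.2]
orientation: [0.001, 0.775, 0.632, 0.001]
wrist_force: [0.5, -0.3, 0.1]
width: 87.8
grasp_force: 0.0
xyz [-88.4 107.1  54.4] w [ 0.002 -0.     0.007] at [458.3  90.  204.2] F [ 0.5 -0.3  0.1] t 14.75 width 87.8
```

Closing along the rack's x would bring a finger close to the slide bar, so I turn the gripper a quarter turn to close along the rack's y for the oil jar.

```bash
python3 -m handwheel '[{"x":-15,"y":18,"z":0,"wx":0,"wy":0,"wz":-0.12,"hand":1},{"x":-30,"y":36,"z":0,"wx":0,"wy":0,"wz":-0.24,"hand":1},{"x":-45,"y":54,"z":0,"wx":0,"wy":0,"wz":-0.36,"hand":1},{"x":-60,"y":72,"z":0,"wx":0,"wy":0,"wz":-0.48,"hand":1},{"x":-72,"y":88,"z":0,"wx":0,"wy":0,"wz":-0.6,"hand":1},{"x":-82,"y":100,"z":0,"wx":0,"wy":0,"wz":-0.72,"hand":1},{"x":-87,"y":106,"z":0,"wx":0,"wy":0,"wz":-0.84,"hand":1},{"x":-87,"y":106,"z":10,"wx":0,"wy":0,"wz":-0.96,"hand":1},{"x":-87,"y":106,"z":20,"wx":0,"wy":0,"wz":-1.08,"hand":1},{"x":-87,"y":106,"z":30,"wx":0,"wy":0,"wz":-1.2,"hand":1}]'
python3 -m handwheel '[{"x":0,"y":0,"z":5,"wx":0,"wy":0,"wz":-0.12,"hand":1},{"x":0,"y":0,"z":10,"wx":0,"wy":0,"wz":-0.24,"hand":1},{"x":0,"y":0,"z":15,"wx":0,"wy":0,"wz":-0.35,"hand":1},{"x":0,"y":0,"z":20,"wx":0,"wy":0,"wz":-0.37,"hand":1},{"x":0,"y":0,"z":20,"wx":0,"wy":0,"wz":-0.37,"hand":1},{"x":0,"y":0,"z":20,"wx":0,"wy":0,"wz":-0.37,"hand":1}]'; python3 to.py 545.4 -18.2 16 1.36
```

```text
clock: 15.58
tool_pos: [544.3, -15.3, 173.4]
orientation: [0.0, 0.281, 0.96, 0.0]
wrist_force: [-0.1, -0.1, -1.2]
width: 87.8
grasp_force: 0.0
clock: 16.08
tool_pos: [543.9, -15.0, 153.1]
orientation: [-0.0, 0.104, 0.995, -0.0]
wrist_force: [-0.3, -0.1, -0.4]
width: 87.8
grasp_force: 0.0
xyz [ -2.1  -2.8 137.1] w [-0.    -0.     0.003] at [543.9 -15.  153.1] F [-0.3 -0.1 -0.4] t 16.0833 width 87.8
```

```bash
python3 -m handwheel '[{"x":-2,"y":-3,"z":25,"wx":0,"wy":0,"wz":0,"hand":1},{"x":-2,"y":-3,"z":50,"wx":0,"wy":0,"wz":0,"hand":1},{"x":-2,"y":-3,"z":75,"wx":0,"wy":0,"wz":0,"hand":1},{"x":-2,"y":-3,"z":95,"wx":0,"wy":0,"wz":0,"hand":1},{"x":-2,"y":-3,"z":110,"wx":0,"wy":0,"wz":0,"hand":1},{"x":-2,"y":-3,"z":122,"wx":0,"wy":0,"wz":0,"hand":1},{"x":-2,"y":-3,"z":130,"wx":0,"wy":0,"wz":0,"hand":1},{"x":-2,"y":-3,"z":135,"wx":0,"wy":0,"wz":0,"hand":1},{"x":-2,"y":-3,"z":136,"wx":0,"wy":0,"wz":0,"hand":1},{"x":-2,"y":-3,"z":136,"wx":0,"wy":0,"wz":0,"hand":1}]'
python3 -m handwheel '[{"x":0,"y":0,"z":0,"wx":0,"wy":0,"wz":0,"hand":0.2},{"x":0,"y":0,"z":0,"wx":0,"wy":0,"wz":0,"hand":0},{"x":0,"y":0,"z":0,"wx":0,"wy":0,"wz":0,"hand":-0.1},{"x":0,"y":0,"z":0,"wx":0,"wy":0,"wz":0,"hand":-0.2},{"x":0,"y":0,"z":0,"wx":0,"wy":0,"wz":0,"hand":-0.3},{"x":0,"y":0,"z":0,"wx":0,"wy":0,"wz":0,"hand":-0.5},{"x":0,"y":0,"z":0,"wx":0,"wy":0,"wz":0,"hand":-0.5},{"x":0,"y":0,"z":0,"wx":0,"wy":0,"wz":0,"hand":-0.5},{"x":0,"y":0,"z":0,"wx":0,"wy":0,"wz":0,"hand":-0.5}]' 20; python3 to.py 520.5 -275.4 100 1.36
```

```text
clock: 16.92
tool_pos: [545.8, -18.5, 17.1]
orientation: [0.0, 0.103, 0.995, -0.0]
wrist_force: [0.9, -0.0, 0.1]
width: 87.9
grasp_force: 0.0
clock: 17.67
tool_pos: [545.4, -18.4, 16.9]
orientation: [-0.0, 0.102, 0.995, -0.0]
wrist_force: [-0.2, -0.6, 1.8]
width: 39.8
grasp_force: 20.0
xyz [ -27.8 -256.7  -83.1] w [-0.    -0.     0.006] at [545.4 -18.4  16.9] F [-0.2 -0.6  1.8] t 17.6667 width 39.8
```

```bash
python3 -m handwheel '[{"x":0,"y":0,"z":-4,"wx":0,"wy":0,"wz":0,"hand":-0.5},{"x":0,"y":0,"z":-12,"wx":0,"wy":0,"wz":0,"hand":-0.5},{"x":0,"y":0,"z":-25,"wx":0,"wy":0,"wz":0,"hand":-0.5},{"x":0,"y":0,"z":-45,"wx":0,"wy":0,"wz":0,"hand":-0.5},{"x":0,"y":0,"z":-65,"wx":0,"wy":0,"wz":0,"hand":-0.5},{"x":-1,"y":-10,"z":-78,"wx":0,"wy":0,"wz":0,"hand":-0.5},{"x":-3,"y":-30,"z":-83,"wx":0,"wy":0,"wz":0,"hand":-0.5},{"x":-6,"y":-55,"z":-83,"wx":0,"wy":0,"wz":0,"hand":-0.5},{"x":-9,"y":-85,"z":-83,"wx":0,"wy":0,"wz":0,"hand":-0.5},{"x":-12,"y":-115,"z":-83,"wx":0,"wy":0,"wz":0,"hand":-0.5}]'
python3 -m handwheel '[{"x":-3,"y":-30,"z":0,"wx":0,"wy":0,"wz":0,"hand":-0.5},{"x":-6,"y":-60,"z":0,"wx":0,"wy":0,"wz":0,"hand":-0.5},{"x":-10,"y":-88,"z":0,"wx":0,"wy":0,"wz":0,"hand":-0.5},{"x":-13,"y":-112,"z":0,"wx":0,"wy":0,"wz":0,"hand":-0.5},{"x":-15,"y":-130,"z":0,"wx":0,"wy":0,"wz":0,"hand":-0.5},{"x":-16,"y":-140,"z":0,"wx":0,"wy":0,"wz":0,"hand":-0.5},{"x":-16,"y":-142,"z":0,"wx":0,"wy":0,"wz":0,"hand":-0.5},{"x":-16,"y":-142,"z":0,"wx":0,"wy":0,"wz":0,"hand":-0.5},{"x":-16,"y":-142,"z":0,"wx":0,"wy":0,"wz":0,"hand":-0.5}]'; python3 to.py 520.5 -275.4 16 1.36
```

```text
clock: 18.5
tool_pos: [533.8, -134.3, 100.9]
orientation: [0.001, 0.102, 0.995, -0.0]
wrist_force: [1.0, -0.3, -1.6]
width: 39.5
grasp_force: 20.0
clock: 19.25
tool_pos: [520.3, -274.6, 99.9]
orientation: [-0.0, 0.102, 0.995, 0.0]
wrist_force: [-0.3, 1.1, -0.6]
width: 39.6
grasp_force: 20.0
xyz [-0.4 -0.8 83.9] w [ 0.001 -0.001  0.006] at [ 520.3 -274.6   99.9] F [-0.3  1.1 -0.6] t 19.25 width 39.6
```

```bash
python3 -m handwheel '[{"x":0,"y":-0.7,"z":15,"wx":0,"wy":0,"wz":0,"hand":-0.5},{"x":0,"y":-0.7,"z":32,"wx":0,"wy":0,"wz":0,"hand":-0.5},{"x":0,"y":-0.7,"z":48,"wx":0,"wy":0,"wz":0,"hand":-0.5},{"x":0,"y":-0.7,"z":62,"wx":0,"wy":0,"wz":0,"hand":-0.5},{"x":0,"y":-0.7,"z":72,"wx":0,"wy":0,"wz":0,"hand":-0.5},{"x":0,"y":-0.7,"z":79,"wx":0,"wy":0,"wz":0,"hand":-0.5},{"x":0,"y":-0.7,"z":82,"wx":0,"wy":0,"wz":0,"hand":-0.5},{"x":0,"y":-0.7,"z":82.5,"wx":0,"wy":0,"wz":0,"hand":-0.5},{"x":0,"y":-0.7,"z":82.5,"wx":0,"wy":0,"wz":0,"hand":-0.5}]'
python3 -m handwheel '[{"x":0,"y":0,"z":0.5,"wx":0,"wy":0,"wz":0,"hand":-0.5},{"x":0,"y":0,"z":1,"wx":0,"wy":0,"wz":0,"hand":-0.5},{"x":0,"y":0,"z":1.5,"wx":0,"wy":0,"wz":0,"hand":-0.5},{"x":0,"y":0,"z":1.7,"wx":0,"wy":0,"wz":0,"hand":-0.5},{"x":0,"y":0,"z":1.7,"wx":0,"wy":0,"wz":0,"hand":-0.5}]'
```

```text
clock: 20.0
tool_pos: [520.8, -276.3, 17.7]
orientation: [0.0, 0.102, 0.995, -0.0]
wrist_force: [-0.4, -0.5, -1.1]
width: 39.5
grasp_force: 20.0
clock: 20.42
tool_pos: [520.5, -276.5, 15.9]
orientation: [0.0, 0.102, 0.995, -0.0]
wrist_force: [0.0, 0.2, -0.4]
width: 39.3
grasp_force: 20.0
```

```bash
python3 -m handwheel '[{"x":0,"y":0.7,"z":0.3,"wx":0,"wy":0,"wz":0,"hand":-0.5},{"x":0,"y":0.7,"z":0.6,"wx":0,"wy":0,"wz":0,"hand":-0.5},{"x":0,"y":0.7,"z":0.6,"wx":0,"wy":0,"wz":0,"hand":-0.5}]'
python3 -m handwheel '[{"x":0,"y":0,"z":0.3,"wx":0,"wy":0,"wz":0,"hand":-0.5},{"x":0,"y":0,"z":0.5,"wx":0,"wy":0,"wz":0,"hand":-0.5},{"x":0,"y":0,"z":0.5,"wx":0,"wy":0,"wz":0,"hand":-0.5}]'
```

```text
clock: 20.67
tool_pos: [520.7, -276.4, 15.9]
orientation: [0.0, 0.102, 0.995, -0.001]
wrist_force: [-2.0, -1.9, 4.8]
width: 39.2
grasp_force: 20.0
clock: 20.92
tool_pos: [520.7, -276.5, 15.9]
orientation: [0.0, 0.102, 0.995, -0.001]
wrist_force: [-3.5, -0.5, 11.1]
width: 39.7
grasp_force: 20.0
```

```bash
python3 -m handwheel '[{"x":0,"y":0,"z":-0.6,"wx":0,"wy":0,"wz":0,"hand":-0.1},{"x":0,"y":0,"z":-0.6,"wx":0,"wy":0,"wz":0,"hand":0},{"x":0,"y":0,"z":-0.6,"wx":0,"wy":0,"wz":0,"hand":0.3},{"x":0,"y":0,"z":-0.6,"wx":0,"wy":0,"wz":0,"hand":0.6},{"x":0,"y":0,"z":-0.6,"wx":0,"wy":0,"wz":0,"hand":0.6},{"x":0,"y":0,"z":-0.6,"wx":0,"wy":0,"wz":0,"hand":0.6}]'
python3 -m handwheel '[{"x":0,"y":0,"z":-10,"wx":0,"wy":0,"wz":0,"hand":0.6},{"x":0,"y":0,"z":-35,"wx":0,"wy":0,"wz":0,"hand":0.6},{"x":0,"y":0,"z":-70,"wx":0,"wy":0,"wz":0,"hand":0.6},{"x":0,"y":0,"z":-105,"wx":0,"wy":0,"wz":0,"hand":1},{"x":0,"y":20,"z":-140,"wx":0,"wy":0,"wz":0,"hand":1},{"x":0,"y":50,"z":-165,"wx":0,"wy":0,"wz":0.1,"hand":1},{"x":10,"y":85,"z":-185,"wx":0,"wy":0,"wz":0.22,"hand":1},{"x":20,"y":120,"z":-190,"wx":0,"wy":0,"wz":0.34,"hand":1},{"x":30,"y":155,"z":-190,"wx":0,"wy":0,"wz":0.46,"hand":1},{"x":35,"y":185,"z":-190,"wx":0,"wy":0,"wz":0.58,"hand":1}]'
python3 -m handwheel '[{"x":0,"y":0,"z":0,"wx":0,"wy":0,"wz":0.12,"hand":1},{"x":0,"y":0,"z":0,"wx":0,"wy":0,"wz":0.24,"hand":1},{"x":0,"y":0,"z":0,"wx":0,"wy":0,"wz":0.36,"hand":1},{"x":0,"y":0,"z":0,"wx":0,"wy":0,"wz":0.48,"hand":1},{"x":0,"y":0,"z":0,"wx":0,"wy":0,"wz":0.6,"hand":1},{"x":0,"y":0,"z":0,"wx":0,"wy":0,"wz":0.72,"hand":1},{"x":0,"y":0,"z":0,"wx":0,"wy":0,"wz":0.84,"hand":1},{"x":0,"y":0,"z":0,"wx":0,"wy":0,"wz":0.96,"hand":1},{"x":0,"y":0,"z":0,"wx":0,"wy":0,"wz":0.99,"hand":1}]'
python3 to.py 496.7 298 210
python3 - <<'E'
from h import *
a=arm.camera("top"); b=arm.camera("side")
for col,box,z in(("yellow",(370,185,430,240),48),("green",(370,185,430,240),4),("red",(215,180,330,255),9),("blue",(60,170,170,305),110),("red",(60,170,170,305),110)):
    for q in blobs(mask(a,col,box)): print(col,q,onz(a,*q[0],z).round(1))
cv2.imwrite("pics/t3.png",np.vstack([a["color"],b["color"]])[::,:,::-1][:, :]) if 0 else cv2.imwrite("pics/t3.png",cv2.resize(np.hstack([a["color"],b["color"]])[:,:,::-1],(800,300)))
E
```

```text
clock: 21.42
tool_pos: [520.5, -275.6, 15.0]
orientation: [-0.0, 0.102, 0.995, 0.0]
wrist_force: [-1.1, 1.0, -0.3]
width: 67.0
grasp_force: 0.0
clock: 22.25
tool_pos: [523.2, -85.3, 206.8]
orientation: [0.001, 0.385, 0.923, 0.0]
wrist_force: [0.1, -0.7, 0.3]
width: 87.7
grasp_force: 0.0
clock: 23.0
tool_pos: [523.8, -87.3, 205.9]
orientation: [0.0, 0.777, 0.629, 0.0]
wrist_force: [-1.0, -0.0, -0.7]
width: 87.4
grasp_force: 0.0
xyz [ 371.2 -106.9   -4.2] w [ 0.  0. -0.] at [523.8 -87.3 205.9] F [-1.  -0.  -0.7] t 23.0 width 87.4
red ([308.0, 216.0], 130, [298, 206, 32, 20]) [508.8 -91.4]
blue ([102.6, 215.3], 169, [95, 209, 16, 14]) [497.2 298.4]
blue ([120.4, 217.8], 121, [112, 208, 14, 19]) [493.3 264.9]
red ([127.4, 260.8], 118, [121, 252, 12, 20]) [414.5 248.1]
red ([109.7, 263.6], 175, [102, 257, 16, 14]) [408.6 280.6]
```

View pics/t3.png

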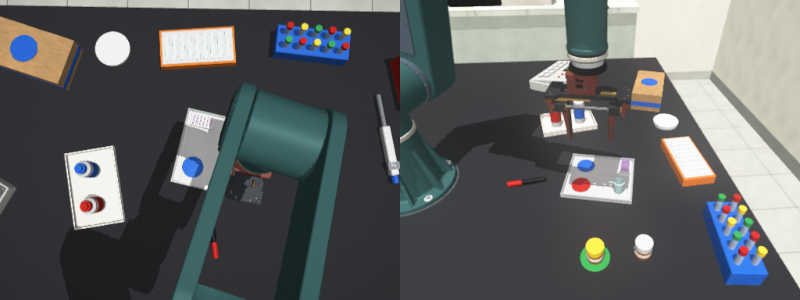

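Both bottles stand upright in the tray (caps at top-view pixels (103,215) and (110,264)) and the oil jar stands on the coaster (side view, about (595,250) of the montage). Now I return the blue bottle.

```bash
python3 -m handwheel '[{"x":20,"y":-6,"z":0,"wx":0,"wy":0,"wz":0,"hand":1},{"x":55,"y":-16,"z":0,"wx":0,"wy":0,"wz":0,"hand":1},{"x":92,"y":-27,"z":0,"wx":0,"wy":0,"wz":0,"hand":1},{"x":130,"y":-37,"z":0,"wx":0,"wy":0,"wz":0,"hand":1},{"x":168,"y":-48,"z":0,"wx":0,"wy":0,"wz":0,"hand":1},{"x":206,"y":-59,"z":0,"wx":0,"wy":0,"wz":0,"hand":1},{"x":244,"y":-70,"z":0,"wx":0,"wy":0,"wz":0,"hand":1},{"x":280,"y":-81,"z":0,"wx":0,"wy":0,"wz":0,"hand":1},{"x":312,"y":-90,"z":0,"wx":0,"wy":0,"wz":0,"hand":1},{"x":340,"y":-98,"z":0,"wx":0,"wy":0,"wz":0,"hand":1}]'
python3 -m handwheel '[{"x":20,"y":-6,"z":0,"wx":0,"wy":0,"wz":0,"hand":1},{"x":29,"y":-9,"z":0,"wx":0,"wy":0,"wz":0,"hand":1},{"x":31,"y":-9,"z":0,"wx":0,"wy":0,"wz":0,"hand":1},{"x":31,"y":-9,"z":0,"wx":0,"wy":0,"wz":0,"hand":1}]';python3 to.py 496.7 298.2 54
```

```text
clock: 23.93
tool_pos: [496.2, 267.8, 205.7]
orientation: [-0.0, 0.775, 0.633, 0.0]
wrist_force: [0.0, 0.4, -0.3]
width: 87.9
grasp_force: 0.0
clock: 24.27
tool_pos: [494.3, 297.3, 205.2]
orientation: [0.0, 0.775, 0.632, -0.0]
wrist_force: [1.1, -1.1, 0.0]
width: 87.7
grasp_force: 0.0
xyz [  1.5   2.2 151.2] w [0.    0.001 0.008] at [494.3 297.3 205.2] F [ 1.1 -1.1  0. ] t 24.2667 width 87.7
```

```bash
python3 -m handwheel '[{"x":1.5,"y":2,"z":20,"wx":0,"wy":0,"wz":0,"hand":1},{"x":1.5,"y":2,"z":45,"wx":0,"wy":0,"wz":0,"hand":1},{"x":1.5,"y":2,"z":70,"wx":0,"wy":0,"wz":0,"hand":1},{"x":1.5,"y":2,"z":95,"wx":0,"wy":0,"wz":0,"hand":1},{"x":1.5,"y":2,"z":115,"wx":0,"wy":0,"wz":0,"hand":1},{"x":1.5,"y":2,"z":132,"wx":0,"wy":0,"wz":0,"hand":1},{"x":1.5,"y":2,"z":144,"wx":0,"wy":0,"wz":0,"hand":1},{"x":1.5,"y":2,"z":150,"wx":0,"wy":0,"wz":0,"hand":1},{"x":1.5,"y":2,"z":151,"wx":0,"wy":0,"wz":0,"hand":1},{"x":1.5,"y":2,"z":151,"wx":0,"wy":0,"wz":0,"hand":1}]'
python3 -m handwheel '[{"x":0,"y":0,"z":0,"wx":0,"wy":0,"wz":0,"hand":0.2},{"x":0,"y":0,"z":0,"wx":0,"wy":0,"wz":0,"hand":0},{"x":0,"y":0,"z":0,"wx":0,"wy":0,"wz":0,"hand":-0.1},{"x":0,"y":0,"z":0,"wx":0,"wy":0,"wz":0,"hand":-0.2},{"x":0,"y":0,"z":0,"wx":0,"wy":0,"wz":0,"hand":-0.3},{"x":0,"y":0,"z":0,"wx":0,"wy":0,"wz":0,"hand":-0.5},{"x":0,"y":0,"z":0,"wx":0,"wy":0,"wz":0,"hand":-0.5},{"x":0,"y":0,"z":0,"wx":0,"wy":0,"wz":0,"hand":-0.5},{"x":0,"y":0,"z":0,"wx":0,"wy":0,"wz":0,"hand":-0.5}]' 20; python3 to.py 511.3 35.5 165
```

```text
clock: 25.1
tool_pos: [496.9, 297.6, 54.3]
orientation: [0.0, 0.776, 0.631, -0.0]
wrist_force: [0.3, 0.0, -0.1]
width: 87.8
grasp_force: 0.0
clock: 25.85
tool_pos: [496.6, 298.6, 54.2]
orientation: [0.0, 0.775, 0.631, -0.0]
wrist_force: [-0.4, -0.2, 0.7]
width: 39.8
grasp_force: 20.0
xyz [-254.7   67.7 -110.8] w [0.    0.    0.006] at [496.6 298.6  54.2] F [-0.4 -0.2  0.7] t 25.85 width 39.8
```

```bash
python3 -m handwheel '[{"x":0,"y":0,"z":-4,"wx":0,"wy":0,"wz":0,"hand":-0.5},{"x":0,"y":0,"z":-12,"wx":0,"wy":0,"wz":0,"hand":-0.5},{"x":0,"y":0,"z":-25,"wx":0,"wy":0,"wz":0,"hand":-0.5},{"x":0,"y":0,"z":-45,"wx":0,"wy":0,"wz":0,"hand":-0.5},{"x":0,"y":0,"z":-65,"wx":0,"wy":0,"wz":0,"hand":-0.5},{"x":0,"y":0,"z":-85,"wx":0,"wy":0,"wz":0,"hand":-0.5},{"x":-15,"y":4,"z":-100,"wx":0,"wy":0,"wz":0,"hand":-0.5},{"x":-40,"y":11,"z":-110,"wx":0,"wy":0,"wz":0,"hand":-0.5},{"x":-70,"y":19,"z":-110,"wx":0,"wy":0,"wz":0,"hand":-0.5},{"x":-100,"y":27,"z":-110,"wx":0,"wy":0,"wz":0,"hand":-0.5}]'
python3 -m handwheel '[{"x":-30,"y":8,"z":0,"wx":0,"wy":0,"wz":0,"hand":-0.5},{"x":-60,"y":16,"z":0,"wx":0,"wy":0,"wz":0,"hand":-0.5},{"x":-90,"y":24,"z":0,"wx":0,"wy":0,"wz":0,"hand":-0.5},{"x":-115,"y":31,"z":0,"wx":0,"wy":0,"wz":0,"hand":-0.5},{"x":-135,"y":36,"z":0,"wx":0,"wy":0,"wz":0,"hand":-0.5},{"x":-149,"y":40,"z":0,"wx":0,"wy":0,"wz":0,"hand":-0.5},{"x":-154.5,"y":41,"z":0,"wx":0,"wy":0,"wz":0,"hand":-0.5},{"x":-154.5,"y":41,"z":0,"wx":0,"wy":0,"wz":0,"hand":-0.5},{"x":-154.5,"y":41,"z":0,"wx":0,"wy":0,"wz":0,"hand":-0.5},{"x":-154.5,"y":41,"z":0,"wx":0,"wy":0,"wz":0,"hand":-0.5}]'; python3 to.py 511.3 35.5 59.2
```

```text
clock: 26.68
tool_pos: [503.3, 194.7, 165.8]
orientation: [0.001, 0.775, 0.632, 0.001]
wrist_force: [0.1, -1.8, -1.6]
width: 39.6
grasp_force: 20.0
clock: 27.52
tool_pos: [511.5, 36.5, 164.3]
orientation: [-0.0, 0.775, 0.632, 0.0]
wrist_force: [-0.3, 1.2, -1.5]
width: 39.7
grasp_force: 20.0
xyz [-1.000e+00  1.000e-01  1.051e+02] w [-0.    -0.     0.007] at [511.5  36.5 164.3] F [-0.3  1.2 -1.5] t 27.5167 width 39.7
```

```bash
python3 -m handwheel '[{"x":-0.7,"y":0,"z":20,"wx":0,"wy":0,"wz":0,"hand":-0.5},{"x":-0.7,"y":0,"z":40,"wx":0,"wy":0,"wz":0,"hand":-0.5},{"x":-0.7,"y":0,"z":58,"wx":0,"wy":0,"wz":0,"hand":-0.5},{"x":-0.7,"y":0,"z":74,"wx":0,"wy":0,"wz":0,"hand":-0.5},{"x":-0.7,"y":0,"z":87,"wx":0,"wy":0,"wz":0,"hand":-0.5},{"x":-0.7,"y":0,"z":96,"wx":0,"wy":0,"wz":0,"hand":-0.5},{"x":-0.7,"y":0,"z":101,"wx":0,"wy":0,"wz":0,"hand":-0.5},{"x":-0.7,"y":0,"z":103,"wx":0,"wy":0,"wz":0,"hand":-0.5},{"x":-0.7,"y":0,"z":103.5,"wx":0,"wy":0,"wz":0,"hand":-0.5},{"x":-0.7,"y":0,"z":103.5,"wx":0,"wy":0,"wz":0,"hand":-0.5}]'
python3 -m handwheel '[{"x":0,"y":0,"z":0.5,"wx":0,"wy":0,"wz":0,"hand":-0.5},{"x":0,"y":0,"z":1,"wx":0,"wy":0,"wz":0,"hand":-0.5},{"x":0,"y":0,"z":1.5,"wx":0,"wy":0,"wz":0,"hand":-0.5},{"x":0,"y":0,"z":1.5,"wx":0,"wy":0,"wz":0,"hand":-0.5}]'
python3 -m handwheel '[{"x":0,"y":0,"z":0.3,"wx":0,"wy":0,"wz":0,"hand":-0.5},{"x":0,"y":0,"z":0.6,"wx":0,"wy":0,"wz":0,"hand":-0.5},{"x":0,"y":0,"z":0.6,"wx":0,"wy":0,"wz":0,"hand":-0.5}]'
```

```text
clock: 28.35
tool_pos: [512.0, 35.1, 61.1]
orientation: [0.0, 0.775, 0.632, 0.0]
wrist_force: [0.6, 0.5, -1.4]
width: 39.8
grasp_force: 20.0
clock: 28.68
tool_pos: [511.6, 34.8, 59.4]
orientation: [0.0, 0.775, 0.631, 0.0]
wrist_force: [0.8, 0.2, -0.8]
width: 39.4
grasp_force: 20.0
clock: 28.93
tool_pos: [511.7, 34.8, 59.1]
orientation: [0.0, 0.775, 0.631, 0.0]
wrist_force: [-1.3, -0.3, 4.7]
width: 39.7
grasp_force: 20.0
```

In contact, so I release, rise and go to red in the tray at (408.4, 280.6).

```bash
python3 -m handwheel '[{"x":0,"y":0,"z":-0.2,"wx":0,"wy":0,"wz":0,"hand":-0.1},{"x":0,"y":0,"z":-0.2,"wx":0,"wy":0,"wz":0,"hand":0},{"x":0,"y":0,"z":-0.2,"wx":0,"wy":0,"wz":0,"hand":0.3},{"x":0,"y":0,"z":-0.2,"wx":0,"wy":0,"wz":0,"hand":0.6},{"x":0,"y":0,"z":-0.2,"wx":0,"wy":0,"wz":0,"hand":1},{"x":0,"y":0,"z":-0.2,"wx":0,"wy":0,"wz":0,"hand":1},{"x":0,"y":0,"z":-0.2,"wx":0,"wy":0,"wz":0,"hand":1}]'
python3 -m handwheel '[{"x":0,"y":0,"z":-10,"wx":0,"wy":0,"wz":0,"hand":1},{"x":0,"y":0,"z":-30,"wx":0,"wy":0,"wz":0,"hand":1},{"x":0,"y":0,"z":-60,"wx":0,"wy":0,"wz":0,"hand":1},{"x":0,"y":0,"z":-90,"wx":0,"wy":0,"wz":0,"hand":1},{"x":10,"y":-7,"z":-120,"wx":0,"wy":0,"wz":0,"hand":1},{"x":30,"y":-20,"z":-140,"wx":0,"wy":0,"wz":0,"hand":1},{"x":60,"y":-40,"z":-145,"wx":0,"wy":0,"wz":0,"hand":1},{"x":90,"y":-60,"z":-145,"wx":0,"wy":0,"wz":0,"hand":1},{"x":120,"y":-80,"z":-145,"wx":0,"wy":0,"wz":0,"hand":1},{"x":150,"y":-100,"z":-145,"wx":0,"wy":0,"wz":0,"hand":1}]'; python3 to.py 408.4 280.8 53.5
```

```text
clock: 29.52
tool_pos: [511.5, 34.9, 58.7]
orientation: [-0.0, 0.775, 0.631, -0.0]
wrist_force: [0.4, -0.3, 0.2]
width: 74.2
grasp_force: 0.0
clock: 30.35
tool_pos: [443.2, 203.3, 204.9]
orientation: [0.0, 0.776, 0.631, 0.001]
wrist_force: [0.1, 0.3, -0.0]
width: 87.5
grasp_force: 0.0
xyz [ 68.6 -50.  151.4] w [ 0.001 -0.001  0.005] at [443.2 203.3 204.9] F [ 0.1  0.3 -0. ] t 30.35 width 87.5
```

```bash
python3 -m handwheel '[{"x":25,"y":-18,"z":0,"wx":0,"wy":0,"wz":0,"hand":1},{"x":45,"y":-33,"z":0,"wx":0,"wy":0,"wz":0,"hand":1},{"x":59,"y":-43,"z":0,"wx":0,"wy":0,"wz":0,"hand":1},{"x":66,"y":-48.5,"z":0,"wx":0,"wy":0,"wz":0,"hand":1},{"x":66,"y":-48.5,"z":0,"wx":0,"wy":0,"wz":0,"hand":1},{"x":66,"y":-48.5,"z":0,"wx":0,"wy":0,"wz":0,"hand":1},{"x":66,"y":-48.5,"z":0,"wx":0,"wy":0,"wz":0,"hand":1}]';python3 to.py 408.4 280.8 53.5
```

```text
clock: 30.93
tool_pos: [410.3, 275.7, 203.9]
orientation: [0.0, 0.776, 0.631, -0.0]
wrist_force: [0.4, -0.4, -1.4]
width: 87.6
grasp_force: 0.0
xyz [  4.7  -2.9 150.4] w [0.    0.    0.005] at [410.3 275.7 203.9] F [ 0.4 -0.4 -1.4] t 30.9333 width 87.6
```

```bash
python3 -m handwheel '[{"x":4.7,"y":-3,"z":20,"wx":0,"wy":0,"wz":0,"hand":1},{"x":4.7,"y":-3,"z":45,"wx":0,"wy":0,"wz":0,"hand":1},{"x":4.7,"y":-3,"z":70,"wx":0,"wy":0,"wz":0,"hand":1},{"x":4.7,"y":-3,"z":95,"wx":0,"wy":0,"wz":0,"hand":1},{"x":4.7,"y":-3,"z":115,"wx":0,"wy":0,"wz":0,"hand":1},{"x":4.7,"y":-3,"z":132,"wx":0,"wy":0,"wz":0,"hand":1},{"x":4.7,"y":-3,"z":144,"wx":0,"wy":0,"wz":0,"hand":1},{"x":4.7,"y":-3,"z":150,"wx":0,"wy":0,"wz":0,"hand":1},{"x":4.7,"y":-3,"z":150,"wx":0,"wy":0,"wz":0,"hand":1},{"x":4.7,"y":-3,"z":150,"wx":0,"wy":0,"wz":0,"hand":1}]'
python3 -m handwheel '[{"x":0,"y":0,"z":0,"wx":0,"wy":0,"wz":0,"hand":0.2},{"x":0,"y":0,"z":0,"wx":0,"wy":0,"wz":0,"hand":0},{"x":0,"y":0,"z":0,"wx":0,"wy":0,"wz":0,"hand":-0.1},{"x":0,"y":0,"z":0,"wx":0,"wy":0,"wz":0,"hand":-0.2},{"x":0,"y":0,"z":0,"wx":0,"wy":0,"wz":0,"hand":-0.3},{"x":0,"y":0,"z":0,"wx":0,"wy":0,"wz":0,"hand":-0.5},{"x":0,"y":0,"z":0,"wx":0,"wy":0,"wz":0,"hand":-0.5},{"x":0,"y":0,"z":0,"wx":0,"wy":0,"wz":0,"hand":-0.5},{"x":0,"y":0,"z":0,"wx":0,"wy":0,"wz":0,"hand":-0.5}]' 20; python3 to.py 493.8 -47 195
python3 - <<'E'
from h import *
a=arm.camera("top")
for col,z in(("red",9),("blue",9),("blue",116)):
    for q in blobs(mask(a,col,(215,180,330,255))): print(col,q,onz(a,*q[0],z).round(1))
q=max(blobs(mask(a,"yellow",(370,170,430,240))),key=lambda q:q[1]); print(q,onz(a,*q[0],48))
E
```

```text
clock: 31.77
tool_pos: [408.4, 281.1, 53.9]
orientation: [0.0, 0.776, 0.631, -0.0]
wrist_force: [0.6, 0.8, -0.2]
width: 88.0
grasp_force: 0.0
clock: 32.52
tool_pos: [407.8, 281.7, 53.7]
orientation: [0.0, 0.775, 0.631, -0.0]
wrist_force: [0.2, 0.4, 0.4]
width: 39.8
grasp_force: 20.0
xyz [-304.5  150.8 -141.2] w [0.    0.    0.006] at [407.8 281.7  53.7] F [0.2 0.4 0.4] t 32.5167 width 39.8
red ([286.1, 223.0], 552, [273, 210, 27, 27]) [493.4 -46.8]
blue ([250.1, 217.6], 171, [234, 201, 26, 26]) [502.8  27.2]
blue ([244.1, 210.5], 153, [238, 204, 14, 14]) [517.1  39.9]
blue ([250.1, 217.6], 171, [234, 201, 26, 26]) [498.8  23.8]
blue ([244.1, 210.5], 153, [238, 204, 14, 14]) [511.6  35.2]
([402.7, 211.3], 370, [392, 201, 23, 21]) [ 520.45886543 -273.84862324]
```

Blue sits within 1 mm of its place, and the red pad is at (493.4, −46.8). I carry red over high.

```bash
python3 -m handwheel '[{"x":0,"y":0,"z":-4,"wx":0,"wy":0,"wz":0,"hand":-0.5},{"x":0,"y":0,"z":-12,"wx":0,"wy":0,"wz":0,"hand":-0.5},{"x":0,"y":0,"z":-25,"wx":0,"wy":0,"wz":0,"hand":-0.5},{"x":0,"y":0,"z":-45,"wx":0,"wy":0,"wz":0,"hand":-0.5},{"x":0,"y":0,"z":-65,"wx":0,"wy":0,"wz":0,"hand":-0.5},{"x":0,"y":0,"z":-85,"wx":0,"wy":0,"wz":0,"hand":-0.5},{"x":-14,"y":7,"z":-105,"wx":0,"wy":0,"wz":0,"hand":-0.5},{"x":-36,"y":18,"z":-125,"wx":0,"wy":0,"wz":0,"hand":-0.5},{"x":-63,"y":31,"z":-138,"wx":0,"wy":0,"wz":0,"hand":-0.5},{"x":-90,"y":44,"z":-145,"wx":0,"wy":0,"wz":0,"hand":-0.5}]'
python3 -m handwheel '[{"x":-29,"y":14,"z":0,"wx":0,"wy":0,"wz":0,"hand":-0.5},{"x":-58,"y":28,"z":0,"wx":0,"wy":0,"wz":0,"hand":-0.5},{"x":-87,"y":43,"z":0,"wx":0,"wy":0,"wz":0,"hand":-0.5},{"x":-116,"y":57,"z":0,"wx":0,"wy":0,"wz":0,"hand":-0.5},{"x":-145,"y":71,"z":0,"wx":0,"wy":0,"wz":0,"hand":-0.5},{"x":-170,"y":84,"z":0,"wx":0,"wy":0,"wz":0,"hand":-0.5},{"x":-192,"y":95,"z":0,"wx":0,"wy":0,"wz":0,"hand":-0.5},{"x":-207,"y":102,"z":0,"wx":0,"wy":0,"wz":0,"hand":-0.5},{"x":-214,"y":106,"z":0,"wx":0,"wy":0,"wz":0,"hand":-0.5},{"x":-214,"y":106,"z":0,"wx":0,"wy":0,"wz":0,"hand":-0.5}]'
python3 -m handwheel '[{"x":0,"y":0,"z":0,"wx":0,"wy":0,"wz":0,"hand":-0.5},{"x":0,"y":0,"z":0,"wx":0,"wy":0,"wz":0,"hand":-0.5}]'; python3 to.py 493.5 -46.9 58.7
```

```text
clock: 33.4
tool_pos: [433.6, 184.2, 201.3]
orientation: [0.001, 0.775, 0.632, 0.002]
wrist_force: [1.5, 0.1, -1.3]
width: 39.5
grasp_force: 20.0
clock: 34.23
tool_pos: [493.7, -47.7, 199.2]
orientation: [0.0, 0.776, 0.631, 0.0]
wrist_force: [1.4, 0.1, -1.7]
width: 39.7
grasp_force: 20.0
clock: 34.4
tool_pos: [492.5, -45.3, 198.8]
orientation: [-0.0, 0.775, 0.632, -0.0]
wrist_force: [0.6, -0.2, -0.2]
width: 39.9
grasp_force: 20.0
xyz [ -1.4   1.4 140.1] w [-0.001 -0.     0.007] at [492.5 -45.3 198.8] F [ 0.6 -0.2 -0.2] t 34.4 width 39.9
```

```bash
python3 -m handwheel '[{"x":-1,"y":1,"z":20,"wx":0,"wy":0,"wz":0,"hand":-0.5},{"x":-1,"y":1,"z":45,"wx":0,"wy":0,"wz":0,"hand":-0.5},{"x":-1,"y":1,"z":68,"wx":0,"wy":0,"wz":0,"hand":-0.5},{"x":-1,"y":1,"z":90,"wx":0,"wy":0,"wz":0,"hand":-0.5},{"x":-1,"y":1,"z":108,"wx":0,"wy":0,"wz":0,"hand":-0.5},{"x":-1,"y":1,"z":122,"wx":0,"wy":0,"wz":0,"hand":-0.5},{"x":-1,"y":1,"z":132,"wx":0,"wy":0,"wz":0,"hand":-0.5},{"x":-1,"y":1,"z":137,"wx":0,"wy":0,"wz":0,"hand":-0.5},{"x":-1,"y":1,"z":138.3,"wx":0,"wy":0,"wz":0,"hand":-0.5},{"x":-1,"y":1,"z":138.3,"wx":0,"wy":0,"wz":0,"hand":-0.5}]'
python3 -m handwheel '[{"x":0,"y":0,"z":0.5,"wx":0,"wy":0,"wz":0,"hand":-0.5},{"x":0,"y":0,"z":1,"wx":0,"wy":0,"wz":0,"hand":-0.5},{"x":0,"y":0,"z":1.5,"wx":0,"wy":0,"wz":0,"hand":-0.5},{"x":0,"y":0,"z":1.5,"wx":0,"wy":0,"wz":0,"hand":-0.5}]'
python3 -m handwheel '[{"x":0,"y":0,"z":0.3,"wx":0,"wy":0,"wz":0,"hand":-0.5},{"x":0,"y":0,"z":0.6,"wx":0,"wy":0,"wz":0,"hand":-0.5},{"x":0,"y":0,"z":0.6,"wx":0,"wy":0,"wz":0,"hand":-0.5}]'
```

```text
clock: 35.23
tool_pos: [494.0, -47.2, 60.6]
orientation: [0.0, 0.775, 0.632, -0.0]
wrist_force: [0.4, -0.6, -1.4]
width: 39.4
grasp_force: 20.0
clock: 35.57
tool_pos: [494.2, -47.7, 59.4]
orientation: [0.0, 0.775, 0.631, 0.0]
wrist_force: [0.2, -0.4, -1.5]
width: 39.6
grasp_force: 20.0
clock: 35.82
tool_pos: [494.1, -47.7, 58.7]
orientation: [0.0, 0.775, 0.631, 0.0]
wrist_force: [-0.4, -1.0, 4.8]
width: 39.5
grasp_force: 20.0
```

In contact, so I release, rise straight up, and move back left to clear the view.

```bash
python3 -m handwheel '[{"x":0,"y":0,"z":-0.2,"wx":0,"wy":0,"wz":0,"hand":-0.1},{"x":0,"y":0,"z":-0.2,"wx":0,"wy":0,"wz":0,"hand":0},{"x":0,"y":0,"z":-0.2,"wx":0,"wy":0,"wz":0,"hand":0.3},{"x":0,"y":0,"z":-0.2,"wx":0,"wy":0,"wz":0,"hand":0.6},{"x":0,"y":0,"z":-0.2,"wx":0,"wy":0,"wz":0,"hand":1},{"x":0,"y":0,"z":-0.2,"wx":0,"wy":0,"wz":0,"hand":1},{"x":0,"y":0,"z":-0.2,"wx":0,"wy":0,"wz":0,"hand":1}]'
python3 -m handwheel '[{"x":0,"y":0,"z":-10,"wx":0,"wy":0,"wz":0,"hand":1},{"x":0,"y":0,"z":-30,"wx":0,"wy":0,"wz":0,"hand":1},{"x":0,"y":0,"z":-60,"wx":0,"wy":0,"wz":0,"hand":1},{"x":0,"y":0,"z":-95,"wx":0,"wy":0,"wz":0,"hand":1},{"x":0,"y":0,"z":-130,"wx":0,"wy":0,"wz":0,"hand":1},{"x":10,"y":-5,"z":-155,"wx":0,"wy":0,"wz":0,"hand":1},{"x":40,"y":-20,"z":-165,"wx":0,"wy":0,"wz":0,"hand":1},{"x":75,"y":-37,"z":-165,"wx":0,"wy":0,"wz":0,"hand":1},{"x":110,"y":-55,"z":-165,"wx":0,"wy":0,"wz":0,"hand":1},{"x":145,"y":-72,"z":-165,"wx":0,"wy":0,"wz":0,"hand":1}]'
python3 -m handwheel '[{"x":35,"y":-17,"z":0,"wx":0,"wy":0,"wz":0,"hand":1},{"x":70,"y":-34,"z":0,"wx":0,"wy":0,"wz":0,"hand":1},{"x":105,"y":-51,"z":0,"wx":0,"wy":0,"wz":0,"hand":1},{"x":135,"y":-66,"z":0,"wx":0,"wy":0,"wz":0,"hand":1},{"x":155,"y":-76,"z":0,"wx":0,"wy":0,"wz":0,"hand":1},{"x":160,"y":-78,"z":0,"wx":0,"wy":0,"wz":0,"hand":1},{"x":160,"y":-78,"z":0,"wx":0,"wy":0,"wz":0,"hand":1},{"x":160,"y":-78,"z":0,"wx":0,"wy":0,"wz":0,"hand":1}]'
python3 - <<'E'
from h import *
a=arm.camera("top"); b=arm.camera("side")
for col in("red","blue"):
    for q in blobs(mask(a,col,(215,180,330,255))): print(col,q,onz(a,*q[0],116).round(1))
cv2.imwrite("pics/t4.png",np.vstack([cv2.resize(a["color"][130:260,200:440],(800,433))])[:,:,::-1]); cv2.imwrite("pics/s4.png",cv2.resize(b["color"][150:350,150:400],(750,600))[:,:,::-1])
E
```

```text
clock: 36.4
tool_pos: [493.9, -47.5, 58.5]
orientation: [-0.0, 0.775, 0.631, -0.0]
wrist_force: [0.5, -0.1, 0.2]
width: 73.5
grasp_force: 0.0
clock: 37.23
tool_pos: [452.1, 110.3, 224.9]
orientation: [0.0, 0.776, 0.631, 0.001]
wrist_force: [1.1, 0.4, -0.4]
width: 87.9
grasp_force: 0.0
clock: 37.9
tool_pos: [408.8, 280.9, 223.8]
orientation: [0.0, 0.775, 0.632, -0.0]
wrist_force: [0.1, 0.0, -0.3]
width: 87.7
grasp_force: 0.0
red ([281.0, 225.3], 185, [273, 210, 26, 27]) [486.  -33.2]
red ([289.5, 221.1], 154, [283, 215, 14, 13]) [494.  -48.6]
blue ([250.1, 217.6], 171, [234, 201, 26, 26]) [498.8  23.8]
blue ([244.1, 210.5], 153, [238, 204, 14, 14]) [511.6  35.2]
```

View pics/t4.png

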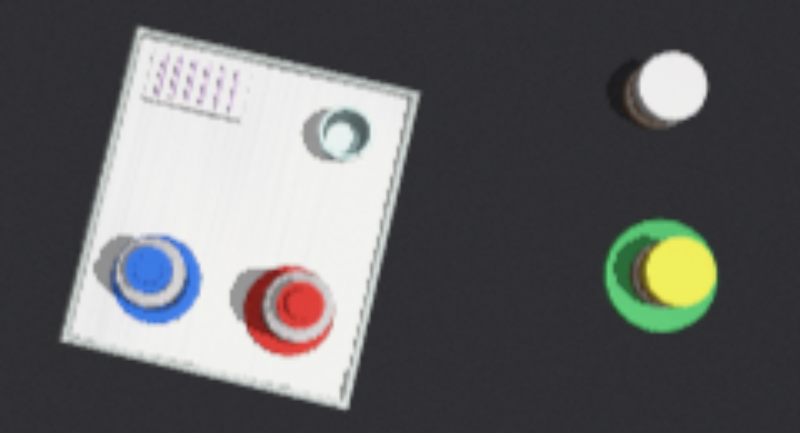

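View pics/s4.png

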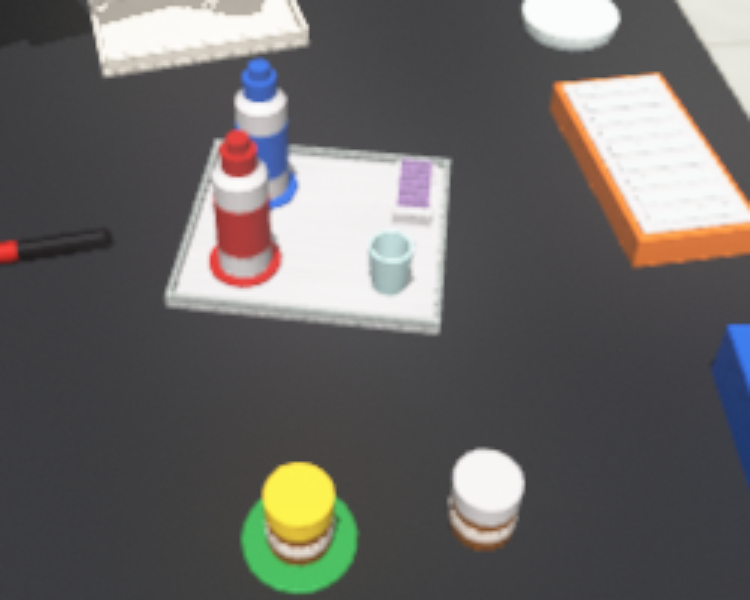

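Both bottles stand upright on their own discs (crop (150,268) on blue, (300,305) on red, centred to about 2 mm). The oil jar is on the coaster, and the beaker and white-lid jar are where they were. I hand the job in.

```bash
python3 -c "
from workcell import arm; print(arm.close_job())"
```

```text
the job is handed in; nothing more can be done
None
```

The job is handed in after about 38 s of robot time: the oil jar stands on the green coaster, and the red and blue bottles are back upright on their own places, each within about 2 mm of centre in the last picture; no result came back.

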